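# Tighten the tee nut on a free-running pulley

## Robot

A 7-joint arm with a two-finger parallel gripper is mounted at the origin on the work surface; the furniture and walls round the work are solid. World frame = base frame: x ahead of the robot, y to its left, z up, the work surface at z = 0. Lengths are in m, angles in rad, forces in N, time in s.
With the tool pointing down it reaches from about 0.425 to 0.875 m from the base axis. Payload 4.7 kg.
Tool frame: the origin (TCP) lies midway between the tips of the shut fingers; the grasp point (between the pads) lies 19 mm behind it; z points along the fingers, y is the direction in which the jaws open and shut (so a half turn about z gives the same grasp; the last joint's range is limited). The gripper opens to 87 mm and grips with 3 to 60 N. Pads are 19 mm wide; open, the fingers measure 117 mm over their backs; the gripper's body (75 mm by 190 mm) begins 51 mm behind the grasp point.
Start: joints at [1.185, 0.321, -0.07, 1.45, 0.023, 1.371, -0.057], TCP at [0.253, -0.599, 0.223] pointing down, gripper open.
Joint ranges: [-2.86, 2.86], [-0.3, 2.09], [-1.38, 1.24], [0.06, 2.45], [-1.56, 4.7], [0.09, 2.05], [-2.69, 2.69]. Speed limits (rad/s): [2.57, 2.57, 3.14, 3.14, 3.14, 3.14, 3.14].

## Interface

Orientations are given as a unit quaternion [w, x, y, z].
In Python, from plant import r gives the robot as it stands. The module is installed in compiled form; this text tells all that it offers.
- The arm moves only by the shell command python3 -m pendant 'ROWS'. ROWS is a JSON object of lists of equal length, an entry for each row: "delta_pos": the shift along the world's x, y, z in units of 0.3 m (1.0 is 0.3 m), a list of three; "delta_rot": the turn, a rotation vector about the world's x, y, z in units of 45 degrees (1.0 is 45 degrees), a list of three; "gripper": the closure in counts, from 0 (fully open) to 255 (shut). In form: {"delta_pos": [[tx, ty, tz], ...], "delta_rot": [[wx, wy, wz], ...], "gripper": [gripper, ...]}. A call has 1 to 20 rows; each row is the pose to reach, as a shift and turn from the pose commanded when the call began; what a row does not reach only later rows make up. A row lasts 1/12 s, in which the tool goes at most 41.7 mm and 7.16 degrees, less where a joint would pass 70% of its speed; a pose out of reach is approached as far as the arm can. A call with a number of a shift or a turn outside -1 to 1 is refused whole. A call with a gripper value outside its range is refused whole. The fingers move at their own pace and stop on an object; the grip force is fixed at half the most. Time passes only in rows, so rows that repeat a pose let the fingers close. It gives the time, the measured TCP pose, the force and the opening at its end, in the units of the state.
- r.sense(): the state, without advancing time (a new reading comes with each control period).
- r.camera(name): name is "side" or "top" or "wrist"; returns a dict with "color" (400x640x3 uint8, red, green, blue), "range_z" (400x640 float32, m along the optical axis (not along the pixel's ray), 0 where there is no reading), "fx", "fy", "cx", "cy" (pixels), "eye" and "attitude" of the camera in the world. Camera axes: x right, y up, looking along -z (the intrinsics and any distortion apply to the point x, -y, -z); pixel columns grow to the right and rows downward; lengths in m; the calibration is good to about 2 mm. A picture is of the moment at which its call begins.
- r.hand_in(): hands the job in, once; it reports no verdict.
The state is a dict: "t": time; "qpos": joint angles; "qvel": joint speeds; "tau": joint torques, N m; "position": TCP position; "orientation": TCP orientation; "wrist_force": force on the tool from outside, world axes, zero at the start; "ft_torque": the same for the moment, N m; "gripper_width": finger opening in m.
Only numpy, scipy, OpenCV 4.12 (cv2) and the standard library are available. Lean on these libraries where they do the work, as an engineer would, in place of code of your own. Each camera call takes 0.05 s, during which the arm holds its last target. There are 200 camera calls.

## Task

The pulley on the test stand runs free, so its tee nut cannot be tightened: the pulley just turns along with it. Throw the brace over so that its nose drops fully into a slot of the pulley, screw the tee nut clockwise (seen from above) until it is fully tight, then throw the brace right back out and leave it there with the nut still tight. Leave everything else on the bench where it stands.

Things in the scene. Friction and masses are not known exactly. Their poses are not given: they have to be found in the camera images.
- stand: grey cast stand fixed to the bench, base 170 x 240 mm, 14 mm thick. Origin on the pulley's axis at bench level, z up, +y from the pulley to the brace. An aluminium pulley, 144 mm across, turns on it almost freely (0.012 N m); its angle differs each time. The pulley's top flange, top 55 mm above the bench, has eight slots 45 degrees apart, 18 mm wide, 20 mm deep, 38 to 72 mm from the axis
- nut_grip (a point): middle of the bar of the dark steel tee nut at the pulley's centre, 115 mm above the bench. The bar is 70 mm long (point's x axis), 14 mm wide (y) and 24 mm high, on a 22 mm stem; starts at any angle. The thread takes 0.15 N m to turn, more than the free pulley: unless the pulley is braced it goes round with the nut and the thread does not move. Its height stays the same
- nut (a joint): turn of the tee nut relative to the pulley, rad: 0 is tight against a hard stop, larger is further unscrewed (anticlockwise from above). Starts at 1.0 to 1.8. It stays where it is left. If the pulley stands between slots, up to 0.8 rad of turning comes first before the brace holds it
- brace_grip (a point): grip point in the black round handle (20 mm thick) of the brace, a bell-crank lever at the stand's +y side; 78 mm from the hinge, the handle ends 22 mm further out. With the nose in a slot the handle points up and 30 degrees outward of vertical, grip 148 mm above the bench; thrown out it points level outward, grip 80 mm above the bench. The 10 mm thick nose is 60 mm from the hinge on the pulley side
- brace_hinge (a point): centre of the brace's hinge pin, between two cheeks (48 mm over all, top 92 mm above the bench), 120 mm from the pulley's axis along the stand's +y, 80 mm above the bench; the hinge axis is the stand's x axis
- brace (a joint): angle of the brace, rad: 0 nose fully down in a slot, about 0.3 nose resting on the flange between slots, 1.05 thrown fully out against its stop, where it starts. Let go below 0.55 it falls in, above 0.75 it falls out, and lies there by its weight (about 0.03 N m). A nose resting on the flange drops into the next slot that comes round, with 4 mm of play each side
- motor_can: bystander: open aluminium tube 62 mm across, 60 mm high; origin under its centre
- stator_ring: bystander: ring with coils, 58 mm across, 23 mm high; origin under its centre
- end_cap: bystander: aluminium cap, 58 mm across, 16 mm high; origin under its centre
- solder_reel: bystander: reel 54 mm across, 42 mm high; origin under its centre
- bottle: bystander: small bottle with a cap, 41 mm across, 70 mm high; origin under its centre
- tape: bystander: roll of tape, 94 mm across, 25 mm high; origin under its centre

How it is judged:
By the outcome, as a careful person would: the job done as asked, in the order asked, and still so for the second after the job is handed in, with the robot touching nothing.
It also fails if it takes over 72 s, if anything falls off the work surface, if the arm or the gripper's body presses on something with over 40 N, if the wrist force passes 120 N, or if a joint passes its speed limit or range.

## Working session

There is one attempt and no reset: what is moved stays moved. The work goes in short steps, Python scripts to look and compute and a shell command to move; the robot and the scene stay as the last step left them, time stands still between calls to the robot, and variables do not carry over. Pictures are saved under pics/ and viewed, about 8 in all and at most 12, crops included, and the job is handed in when it is done.

```bash
mkdir -p pics
cat > h.py <<'E'
import numpy as np, cv2
from plant import r
from scipy.spatial.transform import Rotation as R
def rot(a):
    a=np.array(a,float)
    return a if a.shape==(3,3) else R.from_quat(a,scalar_first=True).as_matrix()
def cloud(c):
    z=c["range_z"]; v,u=np.mgrid[:z.shape[0],:z.shape[1]]
    p=np.stack([(u-c["cx"])/c["fx"]*z,-(v-c["cy"])/c["fy"]*z,-z],-1)
    return p@rot(c["attitude"]).T+np.array(c["eye"])
def ray(c,u,v,h):
    d=rot(c["attitude"])@np.array([(u-c["cx"])/c["fx"],-(v-c["cy"])/c["fy"],-1]); e=np.array(c["eye"])
    return e+d*(h-e[2])/d[2]
def save(c,n): cv2.imwrite("pics/"+n,cv2.cvtColor(c["color"],cv2.COLOR_RGB2BGR))
E
python3 - <<'E'
from h import *
print(r.sense())
for n in("top","side"):
    c=r.camera(n); save(c,n+"1.png"); print(n,{k:c[k] for k in c if k not in("color","range_z")}); np.savez(""+n+"1.npz",**c)
E
```

```text
{'t': 0.0, 'qpos': array([ 1.18512566,  0.32180184, -0.07009445,  1.45166113,  0.02257079,
        1.37079587, -0.0569274 ]), 'qvel': array([ 1.36995676e-03, -1.01007933e-03,  1.22810083e-03,  3.80691043e-05,
       -4.37439467e-04, -6.29872428e-04,  7.80251849e-04]), 'tau': array([-4.13809948e-04, -4.91282952e+01, -4.04176796e-01, -3.12528491e+01,
       -6.38306653e-02,  4.34051862e-02,  1.54695485e-04]), 'position': array([ 0.2527406 , -0.59825581,  0.22148229]), 'orientation': array([-9.13828944e-04,  9.80088299e-01,  1.98559923e-01, -2.19024351e-04]), 'wrist_force': array([ 0.37535875,  0.22803294, -0.43457734]), 'ft_torque': array([-0.0276278 ,  0.00173265, -0.03912066]), 'gripper_width': 0.08676720999124186}
top {'fx': 476.0197150664164, 'fy': 476.0197150664164, 'cx': 323.62257810656513, 'cy': 203.6053358541177, 'eye': array([0.3995264 , 0.00534641, 1.33813171]), 'attitude': array([ 0.70586262,  0.05207314, -0.05289001, -0.70444943])}
side {'fx': 508.22963973672614, 'fy': 508.22963973672614, 'cx': 311.38620766878205, 'cy': 208.77150120222657, 'eye': array([-0.2015713 , -0.06985434,  1.59057185]), 'attitude': array([ 0.70761539,  0.17867291, -0.16124018, -0.66434784])}
```

View pics/top1.png

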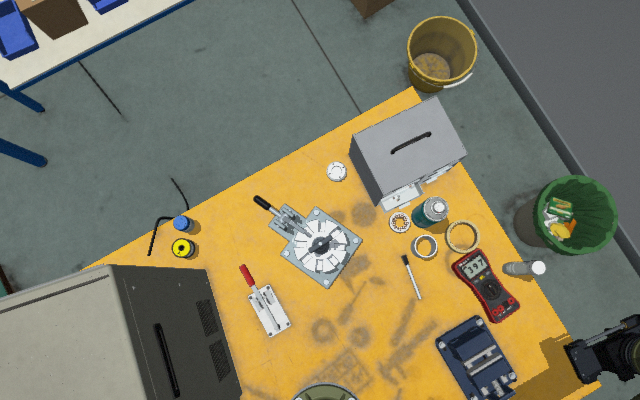

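View pics/side1.png

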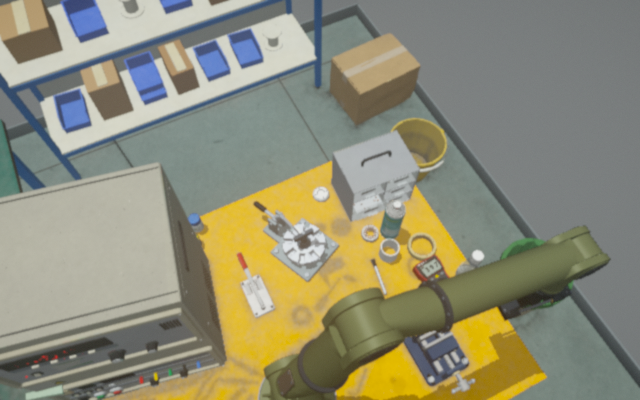

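The top view shows the stand with pulley at about px (320,245) and the black brace handle thrown out at (262,202). A cabinet stands to the upper right and a big box at the lower left. Now measuring.

Run:
```python
from h import *
for n,(u0,u1,v0,v1) in {"top":(235,375,180,300),"side":(240,350,190,290)}.items():
    c=dict(np.load(n+"1.npz")); P=cloud(c)
    S=P[v0:v1,u0:u1].reshape(-1,3); C=c["color"][v0:v1,u0:u1].reshape(-1,3).astype(int)
    ok=c["range_z"][v0:v1,u0:u1].reshape(-1)>0
    nb=S[ok&(S[:,2]>.108)&(S[:,2]<.14)]
    ctr=np.median(nb,0); print(n,"bar n",len(nb),nb.mean(0),nb[:,2].min(),nb[:,2].max())
    rect=cv2.minAreaRect((nb[:,:2]*1000).astype(np.float32)); print("rect",rect)
    w,V=np.linalg.eigh(np.cov(nb[:,:2].T)); print("bar dir",np.degrees(np.arctan2(V[1,1],V[0,1]))%180,np.sqrt(w)*1000)
    d=np.hypot(*(S[:,:2]-nb.mean(0)[:2]).T)
    fl=S[ok&(S[:,2]>.047)&(S[:,2]<.062)&(d<.09)]; print("flange",len(fl)); 
    print(cv2.minEnclosingCircle((fl[:,:2]*1000).astype(np.float32)))
    hd=S[ok&(S[:,2]>.065)&(S[:,2]<.1)&(d>.15)&(C.max(1)<70)]; print("handle",len(hd),hd.mean(0),hd.min(0),hd.max(0))
    h=hd.mean(0)-nb.mean(0); print("dir",np.degrees(np.arctan2(h[1],h[0])),np.hypot(h[0],h[1]))
    bs=S[ok&(S[:,2]>.009)&(S[:,2]<.02)]; rr=cv2.minAreaRect((bs[:,:2]*1000).astype(np.float32)); print("base",rr)
    im=c["color"][v0:v1,u0:u1]; cv2.imwrite(f"pics/{n}_c.png",cv2.resize(im[...,::-1],None,fx=5,fy=5,interpolation=cv2.INTER_CUBIC))
```

```text
top bar n 284 [0.50853728 0.02401343 0.12619939] 0.10858987302144651 0.1395014614147152
rect ((544.9054565429688, -26.729110717773438), (108.33032989501953, 243.85272216796875), 24.678163528442383)
bar dir 121.69678685869539 [37.23572552 63.16622068]
flange 1184
((504.85162353515625, 23.52658462524414), 87.37579345703125)
handle 97 [0.59188017 0.17151091 0.08841556] [0.57426207 0.15236856 0.08153982] [0.60751935 0.18959773 0.09473048]
dir 60.53154693388853 0.16941530057771242
base ((494.5086669921875, 44.974090576171875), (239.49981689453125, 449.7872314453125), 54.630455017089844)
side bar n 216 [0.51119997 0.0192819  0.12383326] 0.10815147804417502 0.13982322027316063
rect ((549.8739624023438, -25.782806396484375), (111.24021911621094, 245.7989044189453), 26.73917007446289)
bar dir 126.54608456452198 [36.40870917 69.44808194]
flange 708
((503.643798828125, 22.396915435791016), 88.49290466308594)<stdin>:13: RuntimeWarning: Mean of empty slice.
  ret = um.true_divide(
Traceback (most recent call last):
ValueError: zero-size array to reduction operation minimum which has no identity
```

View pics/top_c.png

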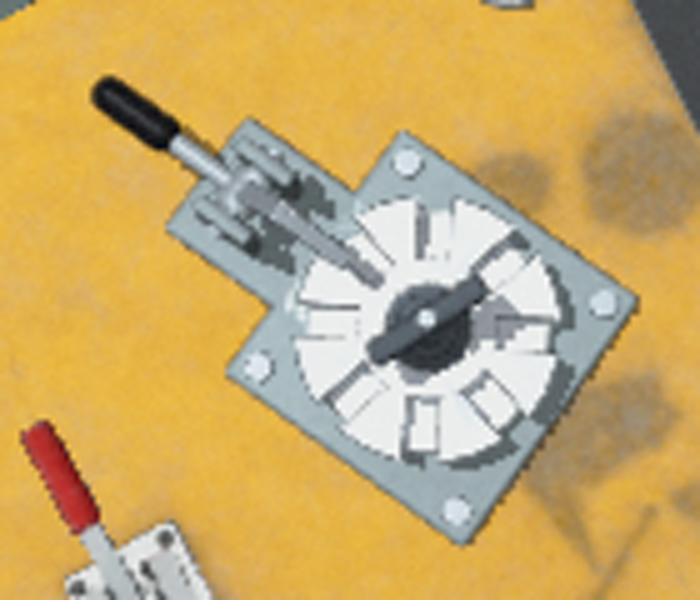

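Crop (5x, offset 235,180): bar from about (370,355) to (485,285), nose above the flange near (380,275), handle (95,80)-(175,145). A slot lies about 8° off the brace line.

Run:
```python
from h import *
res={}
for n,(u0,u1,v0,v1) in {"top":(250,275,190,212),"side":(250,268,198,215)}.items():
    c=dict(np.load(n+"1.npz"));C=c["color"].astype(int); m=np.zeros(C.shape[:2],bool); m[v0:v1,u0:u1]=(C[v0:v1,u0:u1].max(2)<75)
    k,l,s,ce=cv2.connectedComponentsWithStats(m.astype(np.uint8)); i=1+s[1:,4].argmax(); v,u=np.nonzero(l==i)
    Q=np.array([ray(c,a,b,.080) for a,b in zip(u,v)]); mu=Q.mean(0); w,V=np.linalg.eigh(np.cov(Q[:,:2].T)); d=V[:,1]; d*=np.sign(d[1]); t=(Q[:,:2]-mu[:2])@d
    print(n,"handle",len(u),mu,"dir",np.degrees(np.arctan2(d[1],d[0])),t.min(),t.max(),"tip",mu[:2]+d*t.max(),"grip",mu[:2]+d*(t.max()-.022))
    P=cloud(c);print("range med z",np.median(P[v,u,2]))
c=dict(np.load("top1.npz"));C=c["color"].astype(int)
f=lambda x,y,h: ray(c,235+(x-2)/5,180+(y-2)/5,h)
print("dot",f(427,317,.128)); a,b=f(371,357,.127),f(484,284,.127);print("bar",a,b,np.linalg.norm(a-b),(a+b)/2,np.degrees(np.arctan2(*(b-a)[1::-1]))%180)
print("bolts",[f(x,y,.018).round(4).tolist() for x,y in((407,161),(604,303),(456,511),(258,367))])
print("hinge",f(242,190,.085))
print("slots",[f(x,y,.055).round(4).tolist() for x,y in((518,243),(424,447),(347,405))])
# flange disc: white mask
m=np.zeros(C.shape[:2],np.uint8);m[215:280,290:352]=(C[215:280,290:352].min(2)>200)
k,l,s,ce=cv2.connectedComponentsWithStats(m);i=1+s[1:,4].argmax()
ys,xs=np.nonzero(m); Q=np.array([ray(c,a,b,.055)[:2]*1000 for a,b in zip(xs,ys)],np.float32);print("disc",cv2.minEnclosingCircle(Q))
```

```text
top handle 118 [0.59086075 0.1695532  0.08      ] dir 54.38326662327587 -0.024342427635942198 0.025473502817349922 tip [0.60569551 0.19026139] grip [0.59288358 0.17237692]
range med z 0.08831920309830876Traceback (most recent call last):
  File "<stdin>", line 5, in <module>
ValueError: attempt to get argmax of an empty sequence
```

Run:
```python
from h import *
c=dict(np.load("top1.npz"));C=c["color"].astype(int)
f=lambda x,y,h: ray(c,235+(x-2)/5,180+(y-2)/5,h)
print("dot",f(427,317,.128)); a,b=f(371,357,.127),f(484,284,.127);print("bar",a,b,np.linalg.norm(a-b),(a+b)/2,np.degrees(np.arctan2(*(b-a)[1::-1]))%180)
B=np.array([f(x,y,.018) for x,y in((407,161),(604,303),(456,511),(258,367))]);print("bolts",B.round(4).tolist(),B.mean(0)); e=B[0]-B[1]; print(np.degrees(np.arctan2(e[1],e[0])));e=B[0]-B[3]; print(np.degrees(np.arctan2(e[1],e[0])))
print("hinge",f(242,190,.085))
print("slots",[f(x,y,.055).round(4).tolist() for x,y in((518,243),(424,447),(347,405))])
m=np.zeros(C.shape[:2],np.uint8);m[218:275,294:350]=(C[218:275,294:350].min(2)>215)
ys,xs=np.nonzero(m); Q=np.array([ray(c,a,b,.055)[:2]*1000 for a,b in zip(xs,ys)],np.float32);print("disc",cv2.minEnclosingCircle(Q))
c=dict(np.load("side1.npz"));C=c["color"].astype(int)
m=(C[196:222,248:275].max(2)<90); ys,xs=np.nonzero(m);print(len(xs),C[205:211,255:264].max(2))
```

```text
dot [0.47950251 0.01312318 0.128     ]
bar [0.45925903 0.04145711 0.127     ] [ 0.49641213 -0.01584845  0.127     ] 0.06829553487069003 [0.47783558 0.01280433 0.127     ] 122.95667362523147
bolts [[0.5739, 0.0253, 0.018], [0.4947, -0.0843, 0.018], [0.3807, -0.0024, 0.018], [0.459, 0.1071, 0.018]] [0.47709525 0.01142289 0.018     ]
54.14610716667591
-35.44422209061384
hinge [0.54937292 0.11164833 0.085     ]
slots [[0.5244, -0.0355, 0.055], [0.415, 0.015, 0.055], [0.4372, 0.0563, 0.055]]
disc ((478.6597595214844, 13.695515632629395), 70.7628173828125)
0 [[111  94  95  97 100 103 118 150 188]
 [156 114  96  95  99  99 100 111 142]
 [199 164 127 100  96  97  99 101 110]
 [219 205 179 142 107  94  97  99 100]
 [226 222 211 191 152 116  97  96  97]
 [228 227 222 215 196 163 126 102  98]]
```

Run:
```python
from h import *
for n in("top","side"):
    c=dict(np.load(n+"1.npz")); P=cloud(c); ok=(c["range_z"]>0)&(P[...,2]>0.02)&(P[...,2]<.7)
    H=np.zeros((14,22))
    for x,y,z in P[ok]:
        i=int((x-.1)//.05); j=int((y+.7)//.05)
        if 0<=i<14 and 0<=j<22: H[i,j]=max(H[i,j],z)
    print(n); print("y      ",*[f"{-70+5*j:4d}" for j in range(22)])
    for i in range(14): print(f"x{10+5*i:3d}   ",*[f"{int(100*h):4d}" for h in H[i]])
```

```text
top
y        -70  -65  -60  -55  -50  -45  -40  -35  -30  -25  -20  -15  -10   -5    0    5   10   15   20   25   30   35
x 10       0    0    0    2    9    9    9    0    0    0    0    0    0    0    2    0    0    0   32    0    0    0
x 15       0    0   31   33    9    9    9    9    0    0    0    0    0    0    0    0    0    0   51   52    0    0
x 20       0    0   45   39   61   62    9    9    0    0    0    0    0    0    0    0    2    0   48   61   61   61
x 25      31   40   45   39   33    9    9    0    0    0    0    0    0    0    0    0    5    5    0   61   61   61
x 30      31   33    0    4    4    4    0    0    0    0    0    0    0    0    0    0    4    5    2   61   61   61
x 35       0    0    0    0    4    5    4    0    0    0    0    0    0    2    2    0    0    7    7    0   61   61
x 40       0    0    0   17   15    4    4    0    6    0    0    0    5    6    6    6    2    5    7    0   61   61
x 45       0    0    0    0    0    4    3    2    6    6    0    0    5   13   13    6    2    0    0    0    0    5
x 50       0    0    0    0    0  
[... 1748 characters left out ...]
    0    0    0    0    0    3    3   14   18   16    2    0    5   12    6   14   12    2    0    0    0    7
x 55       0    0    0    0    0    0    3   16   20   17   20   20    0    2    5    9    9    9    0    0    0    7
x 60       0    0    0    0    0    0    0    0   20   20   20   20    0    0    0    0    0    9    0    0    0    0
x 65       0    0    0    0    0    0    0   20   20   20   23   20   20    2    0    0    0    0    0    0    0    0
x 70       0    0    0    0    0    0    0   20   22   23   23   20   21    2    0    0    0    0    0    0    0    0
x 75       0    0    0    0    0    0    0   20   21   20   20   20   20    0    0    0    0    0    0    0    0    0
```

```bash
python3 -m pendant '{"delta_pos":[[0.1,0.1,0.3],[0.2,0.25,0.5],[0.59,0.93,0.5],[0.59,0.93,0.5],[0.59,0.93,0.5],[0.59,0.93,0.5],[0.59,0.93,0.5],[0.59,0.93,0.5],[0.59,0.93,0.5],[0.59,0.93,0.5],[0.59,0.93,0.5]],"delta_rot":[[0,0,0],[0,0,0],[0,0,0.22],[0,0,0.22],[0,0,0.22],[0,0,0.22],[0,0,0.22],[0,0,0.22],[0,0,0.22],[0,0,0.22],[0,0,0.22]],"gripper":[0,0,0,0,0,0,0,0,0,0,0]}'
```

```text
t: 1.02
position: [0.4328, -0.3157, 0.3738]
orientation: [0.001, 0.958, 0.286, 0.001]
wrist_force: [-0.2, 0.2, 0.3]
gripper_width: 0.0869
```

```bash
python3 -m pendant '{"delta_pos":[[0.42,0.95,-0.1],[0.42,0.95,-0.1],[0.42,0.95,-0.1],[0.42,0.95,-0.1],[0.42,0.95,-0.1],[0.42,0.95,-0.1],[0.42,0.95,-0.1],[0.42,0.95,-0.1],[0.42,0.95,-0.1]],"delta_rot":[[0,0,0.22],[0,0,0.22],[0,0,0.22],[0,0,0.22],[0,0,0.22],[0,0,0.22],[0,0,0.22],[0,0,0.22],[0,0,0.22]],"gripper":[0,0,0,0,0,0,0,0,0]}'; python3 -c "
from h import *
s=r.sense(); print(s['position'],s['qpos'],(np.array([.594,.1732,.145])-s['position'])/.3); M=rot(s['orientation']); print(np.degrees(np.arctan2(M[1,1],M[0,1])))"
```

```text
t: 1.77
position: [0.5566, -0.0296, 0.341]
orientation: [-0.002, 0.93, 0.368, -0.0]
wrist_force: [0.3, 0.5, -0.3]
gripper_width: 0.087
[ 0.5565897  -0.02957867  0.34095955] [ 0.54144945  0.13074516 -0.59361218  1.46786489  0.06965739  1.56674773
 -0.86618816] [ 0.12470101  0.6759289  -0.65319851]
-46.844830200010605
```

```bash
python3 -m pendant '{"delta_pos":[[0.12,0.68,-0.2],[0.12,0.68,-0.2],[0.12,0.68,-0.3],[0.12,0.68,-0.4],[0.12,0.68,-0.65],[0.12,0.68,-0.65],[0.12,0.68,-0.65],[0.12,0.68,-0.65],[0.12,0.68,-0.65]],"delta_rot":[[0,0,0.1],[0,0,0.25],[0,0,0.25],[0,0,0.25],[0,0,0.25],[0,0,0.25],[0,0,0.25],[0,0,0.25],[0,0,0.25]],"gripper":[0,0,0,0,0,0,0,0,0]}'; python3 -c "
from h import *
s=r.sense(); print(s['position'],(np.array([.594,.1732,.061])-s['position'])/.3); M=rot(s['orientation']); print(np.degrees(np.arctan2(M[1,1],M[0,1])))
c=r.camera('wrist'); save(c,'w1.png'); np.savez('w1.npz',**c); print(c['eye'])"
```

```text
t: 2.52
position: [0.5895, 0.1679, 0.143]
orientation: [-0.001, 0.891, 0.454, -0.004]
wrist_force: [-0.7, -0.7, 0.9]
gripper_width: 0.0872
[0.58953263 0.16787076 0.14301378] [ 0.01489125  0.01776415 -0.27337926]
-36.00033721316447
[0.6350355  0.22902996 0.30437855]
```

View pics/w1.png

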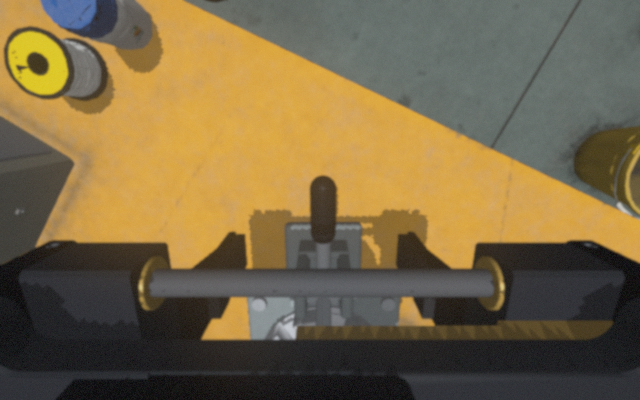

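The wrist view shows the handle (322,178–240) centred between fingers (240, 405). Checking its tip, then descending.

```bash
python3 -c "
from h import *
c=dict(np.load('w1.npz'))
a,b=ray(c,323,177,.083),ray(c,322,238,.08); print(a,b,np.degrees(np.arctan2(*(a-b)[1::-1])), 'grip',a[:2]-.022*np.array([.5835,.812]))"
python3 -m pendant '{"delta_pos":[[0.015,0.018,-0.1],[0.015,0.018,-0.2],[0.015,0.018,-0.273],[0.015,0.018,-0.273],[0.015,0.018,-0.273]],"delta_rot":[[0,0,0],[0,0,0],[0,0,0],[0,0,0],[0,0,0]],"gripper":[0,0,0,0,0]}'
```

```text
[0.60700654 0.19012846 0.083     ] [0.57706391 0.15008867 0.08      ] 53.21005871018621 grip [0.59416954 0.17226446]
t: 2.98
position: [0.5979, 0.1725, 0.0673]
orientation: [0.001, 0.892, 0.452, 0.0]
wrist_force: [-1.0, 1.0, 1.1]
gripper_width: 0.0872
```

```bash
python3 -m pendant '{"delta_pos":[[0,0,-0.01],[0,0,-0.01],[0,0,-0.01],[0,0,-0.01],[0,0,-0.01],[0,0,-0.01],[0,0,-0.01],[0,0,-0.01]],"delta_rot":[[0,0,0],[0,0,0],[0,0,0],[0,0,0],[0,0,0],[0,0,0],[0,0,0],[0,0,0]],"gripper":[255,255,255,255,255,255,255,255]}'; python3 -c "
from h import *
s=r.sense(); print(s['position'],s['wrist_force'])
u=np.array([.5835,.812])
for t in range(0,61,8):
  a=np.radians(t); h=.078*(np.cos(a)-1); print(t,np.round([u[0]*h/.3,u[1]*h/.3,.078*np.sin(a)/.3],3))"
```

```text
t: 3.65
position: [0.5965, 0.1747, 0.0627]
orientation: [0.0, 0.891, 0.454, 0.0]
wrist_force: [0.7, -0.3, 0.3]
gripper_width: 0.0416
[0.59648595 0.17467867 0.06272537] [ 0.68117936 -0.25885655  0.33409978]
0 [0. 0. 0.]
8 [-0.001 -0.002  0.036]
16 [-0.006 -0.008  0.072]
24 [-0.013 -0.018  0.106]
32 [-0.023 -0.032  0.138]
40 [-0.035 -0.049  0.167]
48 [-0.05  -0.07   0.193]
56 [-0.067 -0.093  0.216]
```

```bash
python3 -m pendant '{"delta_pos":[[0,0,0],[0,0,0],[0,0,0],[0,0,0],[0,0,0],[0,0,0]],"delta_rot":[[0,0,0],[0,0,0],[0,0,0],[0,0,0],[0,0,0],[0,0,0]],"gripper":[255,255,255,255,255,255]}'
```

```text
t: 4.15
position: [0.5958, 0.1751, 0.0626]
orientation: [-0.0, 0.891, 0.454, -0.0]
wrist_force: [-1.9, 1.6, 1.7]
gripper_width: 0.0191
```

```bash
python3 -m pendant '{"delta_pos":[[0,0,0.018],[-0.001,-0.002,0.036],[-0.003,-0.004,0.054],[-0.006,-0.008,0.072],[-0.009,-0.012,0.089],[-0.013,-0.018,0.106],[-0.018,-0.025,0.122],[-0.023,-0.032,0.138],[-0.029,-0.04,0.153],[-0.035,-0.049,0.167],[-0.035,-0.049,0.167]],"delta_rot":[[0,0,0],[0,0,0],[0,0,0],[0,0,0],[0,0,0],[0,0,0],[0,0,0],[0,0,0],[0,0,0],[0,0,0],[0,0,0]],"gripper":[255,255,255,255,255,255,255,255,255,255,255]}'
```

```text
t: 5.07
position: [0.585, 0.1598, 0.1135]
orientation: [-0.0, 0.891, 0.454, -0.001]
wrist_force: [-4.9, 2.2, -3.7]
gripper_width: 0.0189
```

```bash
python3 -m pendant '{"delta_pos":[[0,0,0],[0,0,0],[0,0,0],[0,0,0],[0,0,0],[0,0,0],[0,0,0.15],[0,0,0.3],[0,0,0.46],[0,0,0.46],[-0.3,-0.4,0.46],[-0.3,-0.4,0.46],[-0.3,-0.4,0.46],[-0.3,-0.4,0.46]],"delta_rot":[[0,0,0],[0,0,0],[0,0,0],[0,0,0],[0,0,0],[0,0,0],[0,0,0],[0,0,0],[0,0,0.15],[0,0,0.3],[0,0,0.45],[0,0,0.6],[0,0,0.75],[0,0,0.9]],"gripper":[0,0,0,0,0,0,0,0,0,0,0,0,0,0]}'; python3 -c "
from h import *
s=r.sense(); print(s['position'],s['qpos'],(np.array([.479,.013,.17])-s['position'])/.3); M=rot(s['orientation']); print(np.degrees(np.arctan2(M[1,1],M[0,1])))
c=r.camera('wrist'); save(c,'w2.png'); np.savez('w2.npz',**c)"
```

```text
t: 6.23
position: [0.4997, 0.0442, 0.2509]
orientation: [0.0, 0.694, 0.72, -0.0]
wrist_force: [0.7, -0.7, 0.4]
gripper_width: 0.0868
[0.49972952 0.04419984 0.25094698] [ 0.60645185  0.02251798 -0.75128837  1.74531142  0.01643884  1.37968843
 -0.11222638] [-0.06909839 -0.10399947 -0.26982325]
2.0399586004627244
```

View pics/w2.png

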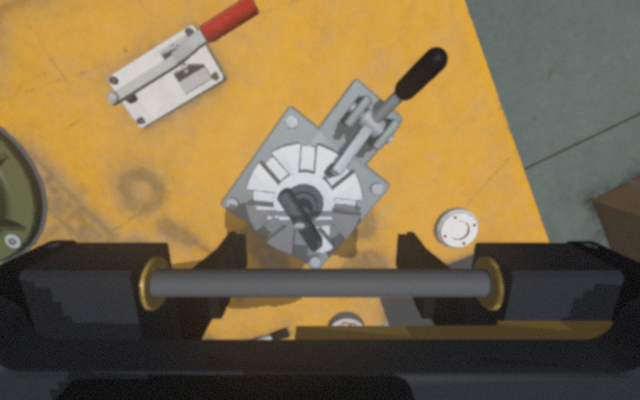

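```bash
python3 -c "
from h import *
c=dict(np.load('w2.npz')); P=cloud(c)
for u,v in((438,58),(425,70),(410,88),(335,170),(345,155),(303,215),(290,195),(300,230)): print(u,v,P[v-1:v+2,u-1:u+2].reshape(-1,3).mean(0).round(4))
a,b=ray(c,286,191,.127),ray(c,316,246,.127); print(a,b,(a+b)/2,np.linalg.norm(a-b),np.degrees(np.arctan2(*(a-b)[1::-1]))%180)"
```

```text
438 58 [0.5862 0.1628 0.1517]
425 70 [0.5794 0.1547 0.1444]
410 88 [0.5725 0.1416 0.1307]
335 170 [0.5125 0.0625 0.1039]
345 155 [0.5222 0.0775 0.0995]
303 215 [0.4818 0.0196 0.1236]
290 195 [0.4687 0.0399 0.1238]
300 230 [0.4795 0.0062 0.1303]
[0.4651532  0.04460908 0.127     ] [ 0.49581811 -0.01198536  0.127     ] [0.48048565 0.01631186 0.127     ] 0.06436822308818552 118.45043692339246
```

```bash
python3 -m pendant '{"delta_pos":[[-0.069,-0.1,-0.1],[-0.069,-0.1,-0.2],[-0.069,-0.1,-0.25],[-0.069,-0.1,-0.25],[-0.069,-0.1,-0.25],[-0.069,-0.1,-0.35],[-0.069,-0.1,-0.45],[-0.069,-0.1,-0.516],[-0.069,-0.1,-0.516],[-0.069,-0.1,-0.516],[-0.069,-0.1,-0.516],[-0.069,-0.1,-0.516],[-0.069,-0.1,-0.516],[-0.069,-0.1,-0.516],[-0.069,-0.1,-0.516],[-0.069,-0.1,-0.516],[-0.069,-0.1,-0.516],[-0.069,-0.1,-0.516],[-0.069,-0.1,-0.516],[-0.069,-0.1,-0.516]],"delta_rot":[[0,0,0.15],[0,0,0.3],[0,0,0.45],[0,0,0.6],[0,0,0.645],[0,0,0.645],[0,0,0.645],[0,0,0.645],[0,0,0.645],[0,0,0.645],[0,0,0.645],[0,0,0.645],[0,0,0.645],[0,0,0.645],[0,0,0.645],[0,0,0.645],[0,0,0.645],[0,0,0.645],[0,0,0.645],[0,0,0.645]],"gripper":[0,0,0,0,0,0,0,0,255,255,255,255,255,255,255,255,255,255,255,255]}'; python3 -c "
from h import *
s=r.sense(); print(s['qpos'],s['wrist_force'],s['ft_torque']); M=rot(s['orientation']); print(np.degrees(np.arctan2(M[1,1],M[0,1])))"
```

```text
t: 7.95
position: [0.4787, 0.0149, 0.096]
orientation: [-0.001, 0.494, 0.869, -0.001]
wrist_force: [-4.7, -2.1, 4.2]
gripper_width: 0.0211
[ 0.61728401  0.11626559 -0.73504136  1.99185702  0.09029978  1.06815923
  0.37869138] [-4.68372602 -2.1465922   4.22038037] [-0.46678995  0.88696691  0.03003107]
30.763059850112235
```

```bash
python3 -m pendant '{"delta_pos":[[0,0,0],[0,0,0],[0,0,0],[0,0,0],[0,0,0],[0,0,0],[0,0,0],[0,0,0],[0,0,0],[0,0,0],[0,0,0],[0,0,0],[0,0,0]],"delta_rot":[[0,0,0],[0,0,0],[0,0,0],[0,0,-0.1],[0,0,-0.2],[0,0,-0.3],[0,0,-0.4],[0,0,-0.5],[0,0,-0.6],[0,0,-0.7],[0,0,-0.8],[0,0,-0.9],[0,0,-0.9]],"gripper":[255,255,255,255,255,255,255,255,255,255,255,255,255]}'; python3 -c "
from h import *
s=r.sense(); print(s['qpos'],s['wrist_force'],s['ft_torque']); M=rot(s['orientation']); print(np.degrees(np.arctan2(M[1,1],M[0,1])))
c=r.camera('wrist'); save(c,'w3.png'); np.savez('w3.npz',**c)"
```

```text
t: 9.03
position: [0.4799, 0.0151, 0.096]
orientation: [0.0, 0.765, 0.644, -0.0]
wrist_force: [-1.0, -2.2, 1.3]
gripper_width: 0.0207
[ 0.56869946  0.11080856 -0.68344461  1.99269306  0.08085185  1.06459596
 -0.32271859] [-1.01906657 -2.21753513  1.33904642] [-0.52773484  0.34766405  0.03727818]
-9.837158577736732
```

View pics/w3.png

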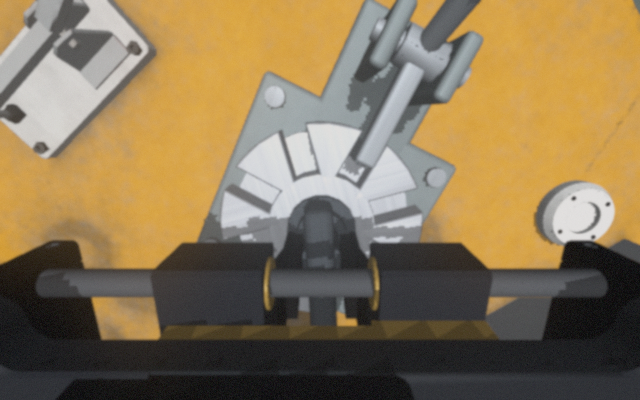

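The wrist view shows the nose at about (355,170) right beside a slot. The width of 20.7 mm means the tips hold the 22 mm stem and not the 14 mm bar. I'll regrip 11 mm higher.

```bash
python3 -m pendant '{"delta_pos":[[0,0,0],[0,0,0],[0,0,0],[0,0,0.01],[0,0,0.02],[0,0,0.037],[0,0,0.037],[0,0,0.037],[0,0,0.037],[0,0,0.037],[0,0,0.037],[0,0,0.037]],"delta_rot":[[0,0,0],[0,0,0],[0,0,0],[0,0,0],[0,0,0],[0,0,0],[0,0,0],[0,0,0],[0,0,0],[0,0,0],[0,0,0],[0,0,0]],"gripper":[165,165,165,165,165,165,255,255,255,255,255,255]}'; python3 -c "
from h import *
s=r.sense(); print(s['qpos'],s['wrist_force'],s['ft_torque']); M=rot(s['orientation']); print(np.degrees(np.arctan2(M[1,1],M[0,1])))
c=r.camera('wrist'); save(c,'w4.png'); np.savez('w4.npz',**c)
P=cloud(c)
cv2.imwrite('pics/w4c.png',cv2.resize(c['color'][100:300,200:470,::-1],None,fx=2.5,fy=2.5))
for u,v in((366,165),(380,140),(395,110)): print(P[v-1:v+2,u-1:u+2].reshape(-1,3).mean(0))"
```

```text
t: 10.08
position: [0.4799, 0.0156, 0.1072]
orientation: [0.0, 0.764, 0.645, -0.0]
wrist_force: [-0.7, -1.1, -0.2]
gripper_width: 0.0139
[ 0.5729091   0.09560519 -0.68461457  1.9812452   0.06860603  1.08743959
 -0.31072948] [-0.7496004  -1.13858976 -0.15859306] [-0.06570739 -0.05662744  0.11251568]
-9.701576278084596
[0.51572328 0.05095533 0.06626032]
[0.52334891 0.06820039 0.08657162]
[0.53365087 0.08356742 0.08696637]
```

View pics/w4c.png

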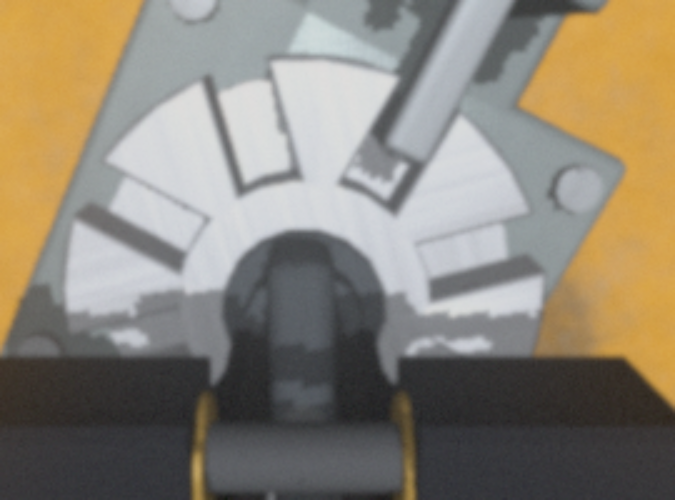

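Width 13.9 mm now matches the bar. The nose lies in the slot: its arm top dropped from 0.10 to 0.087. Turning on.

```bash
python3 -m pendant '{"delta_pos":[[0,0,0],[0,0,0],[0,0,0],[0,0,0],[0,0,0],[0,0,0],[0,0,0],[0,0,0],[0,0,0],[0,0,0]],"delta_rot":[[0,0,-0.1],[0,0,-0.2],[0,0,-0.3],[0,0,-0.4],[0,0,-0.5],[0,0,-0.6],[0,0,-0.7],[0,0,-0.8],[0,0,-0.9],[0,0,-0.9]],"gripper":[255,255,255,255,255,255,255,255,255,255]}'; python3 -c "
from h import *
s=r.sense(); print(s['qpos'],s['wrist_force'],s['ft_torque'],s['gripper_width']); M=rot(s['orientation']); print(np.degrees(np.arctan2(M[1,1],M[0,1])))"
```

```text
t: 10.97
position: [0.4813, 0.0148, 0.1073]
orientation: [0.001, 0.941, 0.339, 0.001]
wrist_force: [4.7, -2.6, -4.1]
gripper_width: 0.0138
[ 0.53412128  0.09217803 -0.64256583  1.98176413  0.06363087  1.08419356
 -1.01485999] [ 4.72292998 -2.60996744 -4.13449884] [-0.63952031 -0.930811    0.09860248] 0.013825950071778075
-50.3524011558828
```

```bash
cat > st.py <<'E'
from h import *
s=r.sense(); print(s['qpos'].round(3),s['wrist_force'].round(1),s['ft_torque'].round(3),s['gripper_width'],"z-tau",s['tau'][[0,6]].round(3)); M=rot(s['orientation']); print("yaw",np.degrees(np.arctan2(M[1,1],M[0,1])))
E
python3 -m pendant '{"delta_pos":[[0,0,0],[0,0,0],[0,0,0],[0,0,0],[0,0,0]],"delta_rot":[[0,0,-0.1],[0,0,-0.2],[0,0,-0.3],[0,0,-0.4],[0,0,-0.4]],"gripper":[255,255,255,255,255]}'; python3 st.py
python3 -m pendant '{"delta_pos":[[0,0,0],[0,0,0],[0,0,0]],"delta_rot":[[0,0,-0.1],[0,0,-0.2],[0,0,-0.2]],"gripper":[255,255,255]}'; python3 st.py
```

```text
t: 11.38
position: [0.4816, 0.0142, 0.1073]
orientation: [0.001, 0.982, 0.188, 0.002]
wrist_force: [6.4, -2.6, -5.2]
gripper_width: 0.014
[ 0.518  0.091 -0.625  1.982  0.062  1.083 -1.326] [ 6.4 -2.6 -5.2] [-0.699 -1.362  0.036] 0.014043448821862049 z-tau [-1.771 -0.761]
yaw -68.32458721150508
t: 11.63
position: [0.4817, 0.0139, 0.1073]
orientation: [0.001, 0.994, 0.11, 0.002]
wrist_force: [5.6, -4.2, -4.3]
gripper_width: 0.0136
[ 0.51   0.09  -0.616  1.982  0.061  1.083 -1.482] [ 5.6 -4.2 -4.3] [-0.894 -1.184  0.089] 0.013578350436129616 z-tau [-2.075 -0.772]
yaw -77.33546916186798
```

```bash
python3 -m pendant '{"delta_pos":[[0,0,0],[0,0,0],[0,0,0]],"delta_rot":[[0,0,-0.1],[0,0,-0.2],[0,0,-0.2]],"gripper":[255,255,255]}'; python3 st.py
python3 -m pendant '{"delta_pos":[[0,0,0],[0,0,0],[0,0,0]],"delta_rot":[[0,0,-0.1],[0,0,-0.2],[0,0,-0.2]],"gripper":[255,255,255]}'; python3 st.py
python3 -m pendant '{"delta_pos":[[0,0,0],[0,0,0],[0,0,0]],"delta_rot":[[0,0,-0.1],[0,0,-0.2],[0,0,-0.2]],"gripper":[255,255,255]}'; python3 st.py
```

```text
t: 11.88
position: [0.4817, 0.0136, 0.1073]
orientation: [0.001, 0.999, 0.032, 0.002]
wrist_force: [7.6, -4.0, -5.1]
gripper_width: 0.0142
[ 0.502  0.089 -0.608  1.983  0.061  1.083 -1.638] [ 7.6 -4.  -5.1] [-1.06  -1.356  0.372] 0.01422859908363703 z-tau [-1.998 -1.163]
yaw -86.2841944283799
t: 12.13
position: [0.4817, 0.0136, 0.1074]
orientation: [0.001, 0.999, -0.045, 0.002]
wrist_force: [5.0, -5.1, -3.6]
gripper_width: 0.0164
[ 0.494  0.088 -0.6    1.983  0.06   1.083 -1.793] [ 5.  -5.1 -3.6] [-1.093 -1.282  1.037] 0.016382979304464258 z-tau [-1.565 -1.738]
yaw -95.16057974544682
t: 12.38
position: [0.482, 0.0136, 0.1076]
orientation: [0.001, 0.992, -0.123, 0.002]
wrist_force: [7.4, -5.8, -3.5]
gripper_width: 0.0191
[ 0.486  0.087 -0.592  1.983  0.059  1.083 -1.948] [ 7.4 -5.8 -3.5] [-1.132 -1.313  1.185] 0.01906351788120994 z-tau [-1.46  -1.899]
yaw -104.11609414162524
```

The hard stop shows: torque jumped from 0.09 to 1.2 N m and the width is growing. The nut turned about 1.4 rad after the brace engaged. Releasing, rising, and checking.

```bash
python3 -m pendant '{"delta_pos":[[0,0,0],[0,0,0],[0,0,0],[0,0,0],[0,0,0],[0,0,0.1],[0,0,0.2],[0,0,0.35],[0,0,0.45],[0,0,0.45]],"delta_rot":[[0,0,0],[0,0,0],[0,0,0],[0,0,0],[0,0,0],[0,0,0],[0,0,0],[0,0,0],[0,0,0],[0,0,0]],"gripper":[110,110,110,110,110,110,110,110,110,110]}'; python3 st.py
python3 -c "
from h import *
c=r.camera('wrist'); save(c,'w5.png'); np.savez('w5.npz',**c)"
```

```text
t: 13.22
position: [0.4836, 0.0163, 0.2493]
orientation: [-0.0, 0.992, -0.123, 0.006]
wrist_force: [1.1, 0.1, 0.3]
gripper_width: 0.0494
[ 0.511 -0.039 -0.58   1.798 -0.02   1.365 -1.882] [1.1 0.1 0.3] [ 0.07  -0.081 -0.08 ] 0.04944189891130236 z-tau [0.705 0.112]
yaw -104.17187406885002
```

View pics/w5.png

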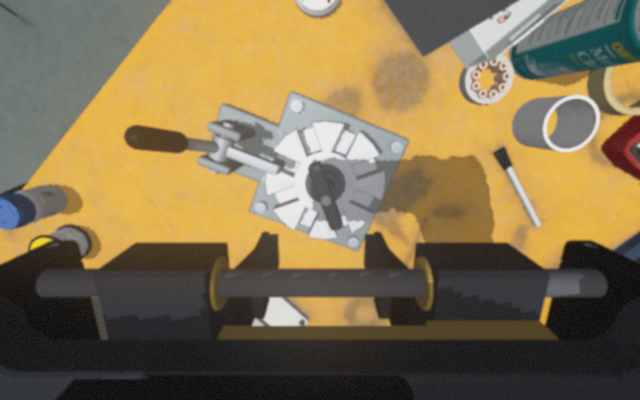

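```bash
python3 -c "
from h import *
c=dict(np.load('w5.npz')); P=cloud(c)
for u,v in((135,137),(150,138),(170,142),(270,163),(255,158)): print(u,v,P[v-1:v+2,u-1:u+2].reshape(-1,3).mean(0).round(4))
a,b=ray(c,313,164,.127),ray(c,335,228,.127); print(a,b,(a+b)/2,np.linalg.norm(a-b),np.degrees(np.arctan2(*(a-b)[1::-1]))%180)
t=ray(c,124,136,.168);print('tip',t)"
```

```text
135 137 [0.5748 0.1428 0.1674]
150 138 [0.5717 0.1361 0.1593]
170 142 [0.5654 0.129  0.1442]
270 163 [0.5207 0.0623 0.0859]
255 158 [0.5297 0.0762 0.0862]
[0.51432332 0.01535776 0.127     ] [0.44736334 0.01024026 0.127     ] [0.48084333 0.01279901 0.127     ] 0.06715525529943416 4.370404676466421
tip [0.57757343 0.15044226 0.168     ]
```

```bash
python3 -m pendant '{"delta_pos":[[0.1,0.14,0],[0.2,0.28,0],[0.295,0.42,0],[0.295,0.42,0],[0.295,0.42,0],[0.295,0.42,0],[0.295,0.42,0]],"delta_rot":[[0,0,0.15],[0,0,0.3],[0,0,0.45],[0,0,0.6],[0,0,0.75],[0,0,0.9],[0,0,0.9]],"gripper":[0,0,0,0,0,0,0]}'
python3 -m pendant '{"delta_pos":[[0,0,0],[0,0,0],[0,0,0],[0,0,0],[0,0,-0.1],[0,0,-0.1]],"delta_rot":[[0,0,0.15],[0,0,0.3],[0,0,0.45],[0,0,0.61],[0,0,0.61],[0,0,0.61]],"gripper":[0,0,0,0,0,0]}';python3 st.py; python3 -c "
from h import *
s=r.sense(); print((np.array([.572,.1425,.129])-s['position'])/.3)
c=r.camera('wrist'); save(c,'w6.png'); np.savez('w6.npz',**c)"
```

```text
t: 13.85
position: [0.5675, 0.1426, 0.2402]
orientation: [-0.001, 0.973, 0.23, -0.002]
wrist_force: [-0.3, -0.9, 0.2]
gripper_width: 0.0842
t: 14.35
position: [0.5655, 0.1401, 0.2074]
orientation: [-0.001, 0.893, 0.45, -0.004]
wrist_force: [-1.0, -1.1, -1.0]
gripper_width: 0.0867
[ 0.392  0.282 -0.808  1.616  0.207  1.341 -1.081] [-1.  -1.1 -1. ] [-0.012  0.01   0.025] 0.08672487546363492 z-tau [-1.308  0.071]
yaw -36.473449697489684
[ 0.02168574  0.00812915 -0.26121343]
```

View pics/w6.png

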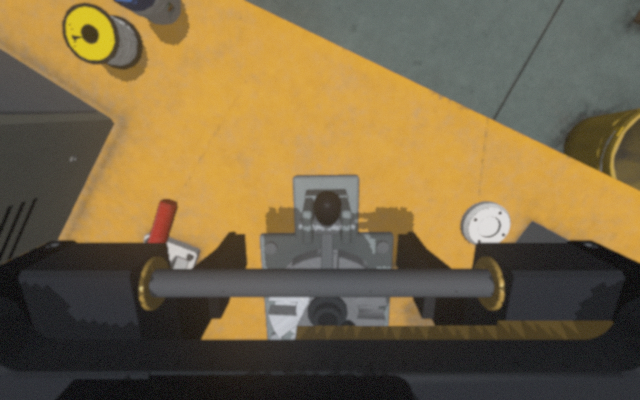

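The handle end at (327,208) is centred between the fingers. Descending and gripping.

```bash
python3 -m pendant '{"delta_pos":[[0.015,0.015,-0.1],[0.015,0.015,-0.2],[0.015,0.015,-0.26],[0.015,0.015,-0.26],[0.015,0.015,-0.26],[0.015,0.015,-0.26],[0.015,0.015,-0.26],[0.015,0.015,-0.26],[0.015,0.015,-0.26],[0.015,0.015,-0.26],[0.015,0.015,-0.26],[0.015,0.015,-0.26],[0.015,0.015,-0.26],[0.015,0.015,-0.26],[0.015,0.015,-0.26],[0.015,0.015,-0.26],[0.015,0.015,-0.26],[0.015,0.015,-0.26]],"delta_rot":[[0,0,0],[0,0,0],[0,0,0],[0,0,0],[0,0,0],[0,0,0],[0,0,0],[0,0,0],[0,0,0],[0,0,0],[0,0,0],[0,0,0],[0,0,0],[0,0,0],[0,0,0],[0,0,0],[0,0,0],[0,0,0]],"gripper":[0,0,0,0,255,255,255,255,255,255,255,255,255,255,255,255,255,255]}'; python3 st.py; python3 -c "
from h import *
s=r.sense(); u=np.array([.5835,.812]); p=s['position']
for t in range(60,-1,-5):
  a=np.radians(t); h=.078*(np.cos(a)-.5); print(t,np.round([u[0]*h/.3,u[1]*h/.3,.078*(np.sin(a)-np.sin(np.pi/3))/.3],3))"
```

```text
t: 15.9
position: [0.5743, 0.1451, 0.1343]
orientation: [0.001, 0.892, 0.451, 0.001]
wrist_force: [5.8, -2.3, -2.4]
gripper_width: 0.0194
[ 0.359  0.356 -0.788  1.69   0.269  1.206 -1.128] [ 5.8 -2.3 -2.4] [-0.481 -1.215  0.086] 0.01942806786356022 z-tau [-1.778 -0.08 ]
yaw -36.32090597333126
60 [0. 0. 0.]
55 [ 0.011  0.016 -0.012]
50 [ 0.022  0.03  -0.026]
45 [ 0.031  0.044 -0.041]
40 [ 0.04   0.056 -0.058]
35 [ 0.048  0.067 -0.076]
30 [ 0.056  0.077 -0.095]
25 [ 0.062  0.086 -0.115]
20 [ 0.067  0.093 -0.136]
15 [ 0.071  0.098 -0.158]
10 [ 0.074  0.102 -0.18 ]
5 [ 0.075  0.105 -0.203]
0 [ 0.076  0.106 -0.225]
```

```bash
python3 -m pendant '{"delta_pos":[[0.011,0.016,-0.012],[0.022,0.03,-0.026],[0.031,0.044,-0.041],[0.04,0.056,-0.058],[0.048,0.067,-0.076],[0.056,0.077,-0.095],[0.062,0.086,-0.115],[0.067,0.093,-0.136],[0.071,0.098,-0.158],[0.074,0.102,-0.18],[0.075,0.105,-0.203],[0.076,0.106,-0.22],[0.076,0.106,-0.225]],"delta_rot":[[0,0,0],[0,0,0],[0,0,0],[0,0,0],[0,0,0],[0,0,0],[0,0,0],[0,0,0],[0,0,0],[0,0,0],[0,0,0],[0,0,0],[0,0,0]],"gripper":[255,255,255,255,255,255,255,255,255,255,255,255,255]}'; python3 st.py
```

```text
t: 16.98
position: [0.5989, 0.1794, 0.0671]
orientation: [0.0, 0.892, 0.452, 0.003]
wrist_force: [7.0, -1.0, 2.1]
gripper_width: 0.019
[ 0.256  0.491 -0.748  1.674  0.365  1.115 -1.227] [ 7.  -1.   2.1] [-0.316 -1.605  0.05 ] 0.019018531831621565 z-tau [-1.886 -0.076]
yaw -36.25693321840678
```

Out at the stop. Releasing, rising well clear, and looking.

```bash
python3 -m pendant '{"delta_pos":[[0,0,0],[0,0,0],[0,0,0],[0,0,0],[0,0,0],[0,0,0],[0,0,0],[0,0,0],[0,0,0.1],[0,0,0.2],[0,0,0.4],[0,0,0.6],[0,0,0.8],[0,0,0.8],[0,0,0.8],[0,0,0.8],[0,0,0.8],[0,0,0.8]],"delta_rot":[[0,0,0],[0,0,0],[0,0,0],[0,0,0],[0,0,0],[0,0,0],[0,0,0],[0,0,0],[0,0,0],[0,0,0],[0,0,0],[0,0,0],[0,0,0],[0,0,0],[0,0,0],[0,0,0],[0,0,0],[0,0,0]],"gripper":[0,0,0,0,0,0,0,0,0,0,0,0,0,0,0,0,0,0]}'; python3 -m pendant '{"delta_pos":[[-0.1,-0.3,0],[-0.2,-0.6,0],[-0.2,-0.9,0],[-0.2,-0.9,0],[-0.2,-0.9,0],[-0.2,-0.9,0],[-0.2,-0.9,0],[-0.2,-0.9,0],[-0.2,-0.9,0]],"delta_rot":[[0,0,0],[0,0,0],[0,0,0],[0,0,0],[0,0,0],[0,0,0],[0,0,0],[0,0,0],[0,0,0]],"gripper":[0,0,0,0,0,0,0,0,0]}';python3 st.py; python3 -c "
from h import *
a=[r.camera(n) for n in('wrist','side')]
np.savez('w7.npz',**a[0]);np.savez('s7.npz',**a[1])
cv2.imwrite('pics/f7.png',np.vstack([a[0]['color'][:260],cv2.resize(a[1]['color'][150:300,180:460],(640,340))])[:,:,::-1])"
```

```text
t: 18.48
position: [0.5951, 0.1775, 0.3052]
orientation: [-0.0, 0.892, 0.452, -0.001]
wrist_force: [0.1, -0.5, -0.1]
gripper_width: 0.0866
t: 19.23
position: [0.5343, -0.0947, 0.3046]
orientation: [-0.001, 0.893, 0.45, -0.002]
wrist_force: [0.8, -0.2, 0.0]
gripper_width: 0.0868
[ 0.747  0.109 -0.669  1.565  0.067  1.496 -0.563] [ 0.8 -0.2  0. ] [ 0.02  -0.036 -0.018] 0.08679296774901478 z-tau [1.923 0.075]
yaw -36.57361027289885
```

View pics/f7.png

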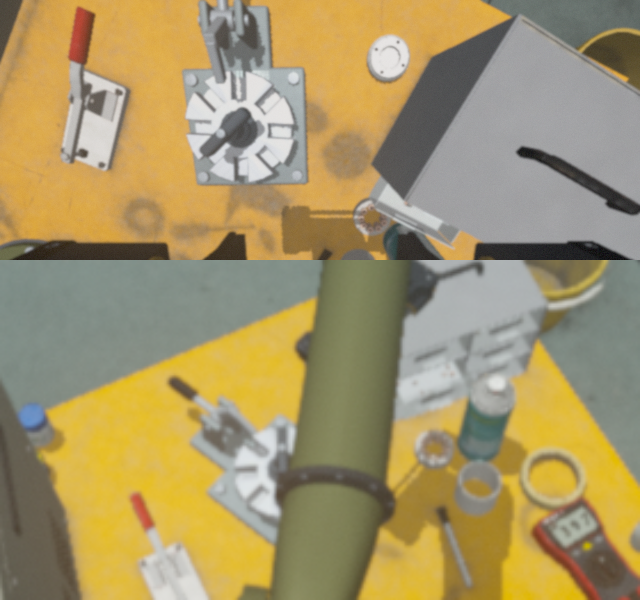

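The brace handle points level outward and the bystanders stand undisturbed. Last check: bar angle against the slots, before and after throwing the brace out.

```bash
python3 -c "
from h import *
c=dict(np.load('w7.npz'))
a,b=ray(c,249,113,.127),ray(c,204,152,.127);print((a+b)/2,np.linalg.norm(a-b),np.degrees(np.arctan2(*(a-b)[1::-1]))%180)
cc=np.array([.48,.0135])
def ang(c,x,y): q=ray(c,x,y,.055)[:2]-cc; return np.degrees(np.arctan2(q[1],q[0])),np.hypot(*q)
c5=dict(np.load('w5.npz'))
A=cv2.resize(c5['color'][110:250,240:400],None,fx=4,fy=4,interpolation=2)
B=cv2.resize(c['color'][60:190,170:310],None,fx=4,fy=4,interpolation=2); B=cv2.resize(B,None,fx=.98,fy=.98)
B=np.pad(c['color'][60:200,170:310].repeat(1,0),((0,0),(0,0),(0,0))); B=cv2.resize(B,None,fx=4,fy=4,interpolation=2)
im=np.hstack([A,B]); im=cv2.resize(im,(800,int(im.shape[0]*800/im.shape[1]))); print(im.shape,A.shape,B.shape); cv2.imwrite('pics/cmp.png',im[...,::-1])"
```

```text
[0.48223484 0.00919577 0.127     ] 0.06683628308089833 1.737141675323163
(373, 800, 3) (560, 640, 3) (560, 560, 3)
```

View pics/cmp.png

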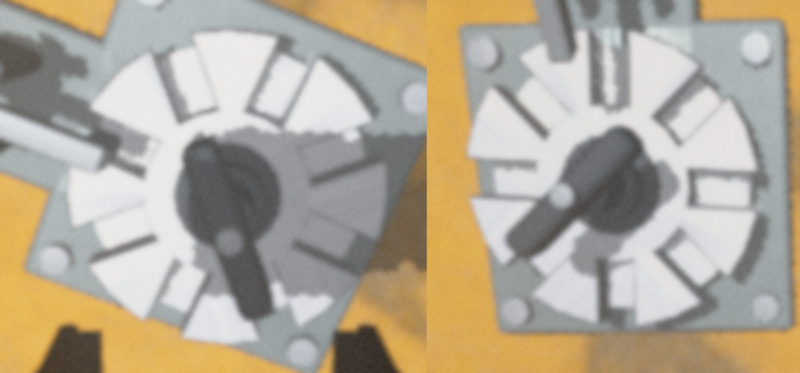

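```bash
python3 -c "
from plant import r
print(r.hand_in(), r.sense()['t'])"
```

```text
the job is handed in; nothing more can be done
the job is handed in; nothing more can be done
```

The job is done and handed in at about 19 s of the 72 s allowed. I threw the brace over and turned the tee nut clockwise; the nose dropped into a slot as the pulley came round. I screwed the nut to its hard stop, then gripped the brace again and threw it fully out.

**What the last checks showed**
- **Nose in the slot:** after the turn the brace arm's top had dropped from about 0.10 to 0.086 m. The handle slope measured about 54° against 60° expected, so this agrees only roughly.
- **Nut tight:** the torque about the vertical rose from about 0.1 to 1.2 N m, and the bar stopped while the gripper kept turning. I judge it tight by feel, as the nut's joint angle cannot be read directly. By my estimate it turned about 1.4 rad, within the expected 1.0 to 1.8.
- **Nut after the brace went out:** the bar measured 4.4° before and 1.7° after. I put the 2.7° difference down to reading error, since the robot did not touch the nut in between. I did not measure the slot angle again; the slots looked unchanged by eye.
- **Brace:** by eye, the handle points level outward, and the gripper was withdrawn clear of everything.
- **Bystanders:** those visible in the last pictures look undisturbed. I did not measure their positions.

**What went wrong:** my first grip on the nut was too low and caught the 22 mm stem instead of the bar. I gripped again 11 mm higher and the gripper then read 13.9 mm, which matches the bar.

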